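# Kit the tray for a tool change

### The arm

A 7-joint arm with a two-finger parallel gripper is mounted at the origin on a cart in front of the work surface, level with it; the furniture and walls round the work are solid. World frame = base frame: x ahead of the robot, y to its left, z up, the work surface at z = 0. Lengths are in m, angles in rad, forces in N, time in s.
With the tool pointing down it reaches from about 0.35 to 0.9 m from the base axis. Payload 8.1 kg.
Tool frame: the origin (TCP) lies on the mounting face of the last link; the fingertips stand 173 mm ahead of it and the grasp point (between the pads) lies 155 mm ahead of it (ctrl.pinch_z is the distance from the TCP to the grasp point, in m); z points along the fingers, y is the line along which they close (so a half turn about z gives the same grasp; the last joint's range is limited). The gripper opens to 85 mm and grips with 20 to 120 N. Pads are 22 mm wide; open, the fingers measure 114 mm over their backs; the gripper's body (76 mm by 85 mm) begins 54 mm behind the grasp point. The pads swing forward as they close: fully open they stand 13 mm farther back than shut.
Start: joints at [1.168, 0.434, 0.025, 1.573, -0.012, 1.134, -0.075], TCP at [0.185, -0.597, 0.405] pointing down, gripper open.
Joint ranges: [-2.62, 2.62], [-0.44, 2.09], [-1.27, 1.32], [0.08, 2.57], [-1.32, 4.46], [0.12, 2], [-2.74, 2.74]. Speed limits (rad/s): [2.22, 2.22, 3.01, 3.01, 3.14, 3.14, 3.14].

### API

Orientations are given as a unit quaternion [x, y, z, w].
In Python, from station import status, capture, camera_info, ticket, spotter, ctrl gives the robot as it stands.
- The arm moves only by the tool send_rows, never from a script. Its argument "plan" is a list of rows, each an object with "linear": the shift along the tool's x, y, z in m, a list of three; "dr": the turn, a rotation vector about the tool's x, y, z in rad, a list of three; "jaw": the closure, from -1 (fully open) to 1 (shut). A call has 1 to 20 rows; each row shifts and turns the commanded pose from where the row before left it, along the tool's axes as they then stand; what a row does not reach is not made up. A row lasts 1/8 s, in which the tool goes at most 62.5 mm and 10.7 degrees, less where a joint would pass 70% of its speed; a pose out of reach is approached as far as the arm can. A call is refused whole if a number of a shift passes 0.0625 or a number of a turn 0.188, either way. A call with a gripper value outside its range is refused whole. The fingers move at their own pace and stop on an object; the grip force is fixed at half the most. Time passes only in rows, so rows that do not move let the fingers close. It gives the time, the measured TCP pose, the force, the opening and the grip force at its end, in the units of the state.
- status.read_state(): the state, without advancing time (a new reading comes with each control period).
- capture(name): name is "scene" or "top" or "wrist"; returns the picture (384x512x3 uint8, red, green, blue); there is no depth.
- camera_info(name): a dict with "fx", "fy", "cx", "cy" (pixels), "k1" (the pictures are not rectified: a ray, as slopes to the right and down, at radius r is drawn at 1 + k1 r^2 times it, then the intrinsics apply), "R" (3x3) and "t" (3): a world point X has camera coordinates R X + t. Camera axes: x right, y down, z forward; pixel columns grow to the right and rows downward; lengths in m; the calibration is good to about 2 mm. A picture is of the moment at which its call begins: read the wrist's pose just before it. camera_info takes no time and is no camera call; for the wrist camera it gives the pose at the moment of the call.
- ticket.job_done(): hands the job in; it is judged then, once.
Trained networks look in the newest picture that a camera, given by its name, has taken for a name from the list of things; names that differ only in an ending like _2 or _b are one class to them, and where a whole thing is asked for, a point or a joint stands for the part that bears it (a point fixed in the world has none). Each returns a list of dicts, best first, with "conf" (0 to 1); they miss things now and then, are a little off and sometimes report something else, mostly with a low value. They report only what shows in the picture. A call takes as long as a camera call. They do not tell look-alikes from the thing itself.
- spotter.trace(camera, target): "mask" (384x512 bool, what is visible of it).
- spotter.landmark_of(camera, target): "centre" ([x, y, z] in m, in world coordinates, good to about 4 mm: a listed point, or the origin of a listed thing).
The state is a dict: "time_s": time; "joint_positions": joint angles; "qd": joint speeds; "joint_efforts": joint torques, N m; "ee_pos": TCP position; "tcp_rot": TCP orientation; "ft_force": force on the tool from outside, world axes, zero at the start; "torque": the same for the moment, N m; "width": finger opening in m; "finger_force": force on a finger pad.
Only numpy, scipy, OpenCV 4.12 (cv2) and the standard library are available. Lean on these libraries where they do the work, as an engineer would, in place of code of your own. Each camera call takes 0.05 s, during which the arm holds its last target. There are 200 camera calls.

### The job

Gather the kit for the next tool change into the tray, each piece in its own nest: the steel tool-holder cone standing on its flange in the large round nest, the collet nut flat in the small round nest, the steel setting block flat in the rectangular nest, and the drill lying in both notches of the drill rest. The brass air coupling and the thin shaft collar only look like the cone and the nut: leave them standing and lying where they are. Set the pieces down, do not drop them.

Things in the scene. Friction and masses are not known exactly. Their poses are not given: they have to be found in the camera images.
- cone: Tool-holder cone: turned bright steel taper standing on its wide flange, 49 mm diameter at the foot, 63 mm high, narrowing upward (the flange is 49 mm wide up to 24 mm height, then it tapers to 25 mm at the top; grip the flange). 0.21 kg. Round, any yaw. Origin at the centre of its underside, z up.
- nut: Collet nut: dark steel ring nut with a chamfered small hole, 35 mm diameter, 18 mm high, lying flat; its side is straight up to 13 mm height, with a chamfer above. 0.045 kg. Origin at the centre of its underside.
- block: Setting block: plain bright steel block, 30 mm (its x) x 50 mm (its y) x 20 mm high. 0.23 kg. Origin at the centre of its underside; grip it across the 30 mm.
- drill: Dowel drill: straight round steel drill lying on the table, 104 mm long (its x), 10 mm diameter; it does not roll. 0.04 kg. Origin below its middle, on its underside; it starts roughly along the world y axis.
- coupling: Look-alike of the cone, not part of the kit: slender brass air coupling standing upright, 24 mm diameter, 58 mm high. Origin at the centre of its underside.
- collar: Look-alike of the nut, not part of the kit: thin dark steel shaft collar, plain flat ring, 35 mm outside, 23 mm bore, 10 mm high, lying flat. Origin at the centre of its underside.
- cone_nest: Large round nest on the tray: black plastic ring, 66 mm inside, 74 mm outside, 6 mm high, open to the tray floor. Origin at its centre on the tray floor. The grey tray, 195 x 250 mm, 4 mm floor, 10 mm rim, is fixed to the table at the left; its place and turn vary.
- nut_nest: Small round nest on the same tray: black ring, 51 mm inside, 59 mm outside, 6 mm high, open to the tray floor. Origin at its centre on the tray floor. The four nests, fixed, form a 2 x 2 pattern, 92 mm apart along their x and 115 mm along their y; which nest sits in which quarter varies.
- block_nest: Rectangular nest on the same tray: black frame, 48 mm (its x) by 68 mm (its y) inside, walls 4 mm thick and 6 mm high, open to the tray floor. Origin at its centre on the tray floor, 4 mm above the table, as for all nests.
- drill_rest: Drill rest on the same tray: two black notched posts 68 mm apart along its y, each 8 mm thick, 60 mm free between them for the fingers. Notches 26 mm wide (along x), their floors 8 mm above the tray floor, between ears 6 mm wide and 16 mm high. The drill lies along y in both, overhanging each end. Origin midway between the posts on the tray floor.
There are look-alikes about, which are no part of the job. What is shaped like the cone but red is not meant.

How it is judged:
By the outcome, as a careful person would: the job done as asked, in the order asked, and still so for the second after the job is handed in, with the robot touching nothing.
It also fails if it takes over 112 s, if anything falls off the work surface, if the arm or the gripper's body presses on something with over 40 N, if the wrist force passes 120 N, or if a joint passes its speed limit or range.

## Working session

There is one attempt and no reset: what is moved stays moved. The work goes in short steps, Python scripts to look and compute and a tool call to move; the robot and the scene stay as the last step left them, time stands still between calls to the robot, and variables do not carry over. Pictures are saved under pics/ and viewed, at most 14 in all, crops included, and the job is handed in when it is done.

Besides the shell and the picture viewer there is one more tool, called after ">>>" by a JSON object that holds its "fn" and its "kwargs", one argument or row to a line. send_rows: Moves the arm, as the interface text tells. Its arguments: {"type":"object","properties":{"plan":{"type":"array","items":{"type":"object","properties":{"linear":{"type":"array","items":{"type":"number"}},"dr":{"type":"array","items":{"type":"number"}},"jaw":{"type":"number"}}}}},"required":["plan"]}

```bash
ls; mkdir -p pics; python3 - <<'E'
from station import status, capture, camera_info, ticket, spotter, ctrl
import cv2,numpy as np
s=status.read_state();print(s['time_s'],s['ee_pos'],s['tcp_rot'],s['width'],ctrl.pinch_z)
for c in ("top","scene"):
    im=capture(c);cv2.imwrite(f"pics/{c}0.png",im[...,::-1])
    ci=camera_info(c);print(c,{k:np.round(v,4).tolist() for k,v in ci.items()})
    for n in "cone nut block drill coupling collar cone_nest nut_nest block_nest drill_rest".split():
        print(n,[(np.round(d['centre'],4).tolist(),round(d['conf'],2)) for d in spotter.landmark_of(c,n)])
E
```

```text
pics
0.0 [ 0.18445484 -0.59691237  0.40392623] [ 9.88797119e-01  1.49263575e-01 -1.89152010e-04 -7.79129901e-04] 0.08534151211672453 0.1547
top {'fx': 375.9645, 'fy': 375.9645, 'cx': 251.1647, 'cy': 191.6111, 'k1': -0.0467, 'R': [[0.0284, -0.9996, 0.0061], [-0.986, -0.029, -0.1642], [0.1643, -0.0014, -0.9864]], 't': [-0.035, 0.58, 1.1019]}
cone [([0.454, 0.0503, -0.0058], 0.73), ([0.5707, 0.0362, 0.0012], 0.7)]
nut [([0.4566, -0.2595, 0.0005], 0.63)]
block [([0.4861, -0.3937, -0.0007], 0.53)]
drill [([0.597, -0.3043, -0.0], 0.49)]
coupling [([0.6635, 0.0403, 0.002], 0.41)]
collar [([0.4525, 0.0503, -0.0039], 0.52)]
cone_nest [([0.4767, 0.2457, 0.0014], 0.53)]
nut_nest [([0.4969, 0.3606, 0.0032], 0.4)]
block_nest [([0.5848, 0.343, -0.0], 0.67)]
drill_rest [([0.5674, 0.2346, 0.005], 0.37)]
scene {'fx': 496.7626, 'fy': 496.7626, 'cx': 255.8352, 'cy': 202.1908, 'k1': -0.0617, 'R': [[0.9372, 0.3485, -0.0173], [0.1832, -0.5337, -0.8256], [-0.297, 0.7706, -0.5639]], 't': [-0.5188, -0.0751, 1.6308]}
cone [([0.6651, 0.0479, -0.001], 0.75), ([0.5698, 0.0349, -0.0008], 0.61), ([0.6993, 0.1098, 0.0007], 0.6), ([0.4931, -0.3936, -0.0022], 0.2)]
nut [([0.4559, -0.2555, -0.0001], 0.63), ([0.5934, -0.3079, 0.0037], 0.16)]
block [([0.4925, -0.3925, -0.0022], 0.59)]
drill [([0.5943, -0.3054, -0.0001], 0.43)]
coupling [([0.6641, 0.0473, -0.0018], 0.42)]
collar []
cone_nest []
nut_nest [([0.4738, 0.2472, 0.0032], 0.61), ([0.5951, -0.3058, 0.0016], 0.41)]
block_nest [([0.5861, 0.3508, 0.0047], 0.64), ([0.493, 0.3636, 0.0058], 0.4), ([0.4573, -0.2582, 0.0023], 0.37)]
drill_rest [([0.4951, 0.3621, 0.0047], 0.75), ([0.5686, 0.2371, 0.0032], 0.4)]
```

```bash
cd pics; python3 -c "
import cv2
a=cv2.imread('top0.png');cv2.imwrite('t.png',cv2.resize(a,(800,600),interpolation=cv2.INTER_CUBIC))
a=cv2.imread('scene0.png');cv2.imwrite('s.png',cv2.resize(a,(800,600),interpolation=cv2.INTER_CUBIC))"
```

```text
(no output)
```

View pics/t.png

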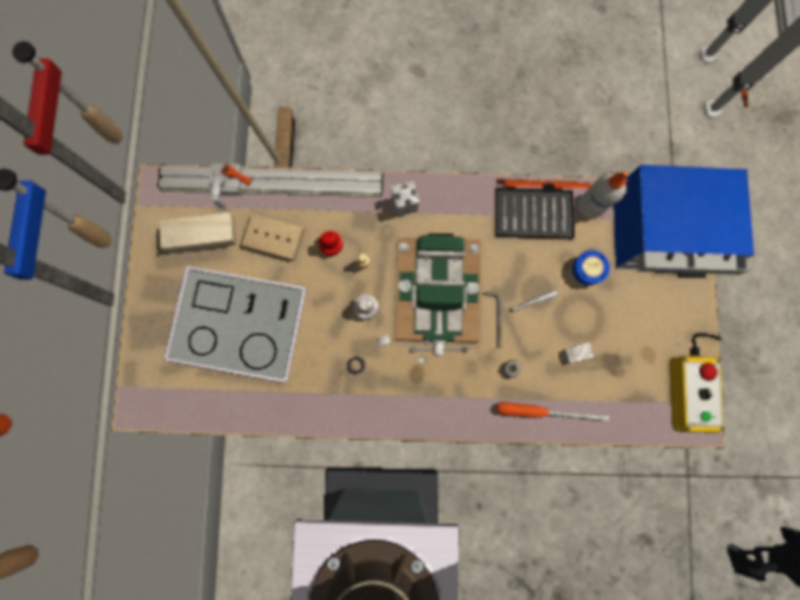

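View pics/s.png

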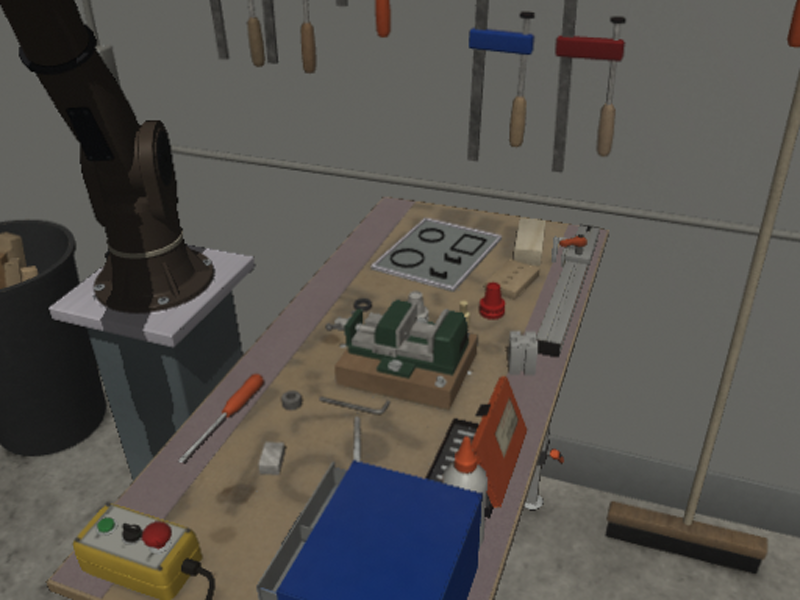

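Top view: tray at (235,323), cone at (365,307), brass coupling at (363,262), red decoy at (330,243), collar at (356,365), nut at (511,368), block at (580,353) and drill at (533,301). The vise is in the middle. In the scene view the vise hides the cone.

```bash
cat > h.py <<'E'
from station import status, capture, camera_info, ticket, spotter, ctrl
import cv2,numpy as np
from scipy.spatial.transform import Rotation as Rn
def proj(ci,X):
    c=np.atleast_2d(X)@np.array(ci['R']).T+np.array(ci['t']);s=c[:,:2]/c[:,2:]
    s=s*(1+ci['k1']*(s**2).sum(1,keepdims=True));return s*[ci['fx'],ci['fy']]+[ci['cx'],ci['cy']]
def back(ci,uv,z):
    d=(np.atleast_2d(uv)-[ci['cx'],ci['cy']])/[ci['fx'],ci['fy']];s=d.copy()
    for _ in range(15): s=d/(1+ci['k1']*(s**2).sum(1,keepdims=True))
    R=np.array(ci['R']);o=-R.T@np.array(ci['t']);r=np.c_[s,np.ones(len(s))]@R
    return (o+r*((z-o[2])/r[:,2:]))[:,:2]
def pose():
    s=status.read_state();q=Rn.from_quat(s['tcp_rot']).as_matrix()
    print('t',round(s['time_s'],2),'tcp',np.round(s['ee_pos'],4),'yaw',round(np.arctan2(q[1,0],q[0,0]),4),'tilt',np.round(q[:2,2],4),'w',round(s['width'],4))
    return np.array(s['ee_pos']),q
def spots(c,names,zs=0):
    for n in names.split():
        print(n,[(np.round(d['centre'],4).tolist(),round(d['conf'],2)) for d in spotter.landmark_of(c,n)])
def shot(c,name):
    im=capture(c);cv2.imwrite(f'pics/{name}.png',im[...,::-1]);return im,camera_info(c)
E
python3 - <<'E'
from h import *
p,q=pose();ci=camera_info('wrist');R=np.array(ci['R']);o=-R.T@np.array(ci['t'])
print(q.T@(o-p),(q.T@R.T).round(3),ci['fx'],ci['cx'],ci['cy'])
# vise height: guess corners
t=camera_info('top');print(back(t,np.array([[395,340],[480,340],[395,235],[480,235]])*.64,0.0))
E
```

```text
t 1.1 tcp [ 0.1846 -0.5971  0.4047] yaw 0.2997 tilt [ 0. -0.] w 0.0856
[7.54391441e-02 4.21891782e-05 3.06235026e-02] [[ 0.    -0.956 -0.293]
 [ 1.     0.    -0.   ]
 [ 0.    -0.293  0.956]] 267.67223387095777 257.816467750329 190.2968307524497
[[ 0.50592181 -0.0258482 ]
 [ 0.51081314 -0.19763501]
 [ 0.72466524 -0.01979815]
 [ 0.7301401  -0.19685315]]
```

>>> {"fn": "send_rows", "kwargs": {
  "plan": [
    {"linear": [0.03,0,0],"dr": [0,0,0.1],"jaw": -1},
    {"linear": [0.04,-0.02,0],"dr": [0,0,0.1],"jaw": -1},
    {"linear": [0.04,-0.03,0],"dr": [0,0,0.1],"jaw": -1},
    {"linear": [0.04,-0.03,0],"dr": [0,0,0],"jaw": -1},
    {"linear": [0.04,-0.03,0],"dr": [0,0,0],"jaw": -1},
    {"linear": [0.03,-0.03,0],"dr": [0,0,0],"jaw": -1},
    {"linear": [0.01,-0.02,0],"dr": [0,0,0],"jaw": -1},
    {"linear": [0,0,0],"dr": [0,0,0],"jaw": -1}
  ]
}}

```text
time_s: 2.1
ee_pos: [0.4066, -0.4152, 0.4048]
tcp_rot: [1.0, 0.002, 0.0, -0.0]
ft_force: [0.2, 0.6, 0.1]
width: 0.0854
finger_force: 0.0
```

```bash
python3 - <<'E'
from h import *
pose();im,ci=shot('wrist','w1')
spots('wrist','nut block drill collar')
for n in ('nut','block','drill'):
    for d in spotter.trace('wrist',n):
        m=d['mask'].astype(np.uint8);c=max(cv2.findContours(m,0,1)[0],key=cv2.contourArea)
        if d['conf']<.3: continue
        z={'nut':.013,'block':.02,'drill':.005}[n]
        P=back(ci,c[:,0,:].astype(float),z).astype(np.float32)
        print(n,round(d['conf'],2),cv2.boundingRect(c),'rect',cv2.minAreaRect(P*1000))
E
```

```text
t 2.1 tcp [ 0.4066 -0.4152  0.4048] yaw 0.0034 tilt [0.0005 0.0006] w 0.0854
nut [([0.4579, -0.2621, 0.0005], 0.65)]
block []
drill [([0.598, -0.3084, 0.0004], 0.62)]
collar []
nut 0.9 (129, 115, 28, 26) rect ((457.03997802734375, -263.3987731933594), (37.196006774902344, 32.5435905456543), 89.7066421508789)
block 0.93 (219, 83, 43, 34) rect ((491.7822570800781, -394.5013122558594), (30.752853393554688, 50.00886535644531), 17.78034782409668)
drill 0.58 (133, 0, 71, 33) rect ((593.8987426757812, -304.97314453125), (12.877592086791992, 94.34737396240234), 21.777856826782227)
```

View pics/w1.png

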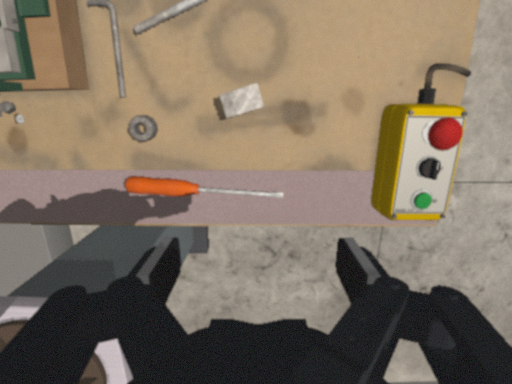

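The nut is at (143,128), the block at (240,100) and the drill runs off the top edge at (170,12). The traced sizes match the given ones. Next I look at the tray and cone.

>>> {"fn": "send_rows", "kwargs": {
  "plan": [
    {"linear": [0,-0.02,0],"dr": [0,0,0],"jaw": -1},
    {"linear": [0.005,-0.04,0],"dr": [0,0,0],"jaw": -1},
    {"linear": [0.005,-0.05,0],"dr": [0,0,0],"jaw": -1},
    {"linear": [0.005,-0.05,0],"dr": [0,0,0],"jaw": -1},
    {"linear": [0.005,-0.05,0],"dr": [0,0,0],"jaw": -1},
    {"linear": [0.005,-0.05,0],"dr": [0,0,0],"jaw": -1},
    {"linear": [0.005,-0.05,0],"dr": [0,0,0],"jaw": -1},
    {"linear": [0.005,-0.05,0],"dr": [0,0,0],"jaw": -1},
    {"linear": [0.005,-0.05,0],"dr": [0,0,0],"jaw": -1},
    {"linear": [0.005,-0.05,0],"dr": [0,0,0],"jaw": -1},
    {"linear": [0.005,-0.05,0],"dr": [0,0,0],"jaw": -1},
    {"linear": [0,-0.05,0],"dr": [0,0,0],"jaw": -1},
    {"linear": [0,-0.03,0],"dr": [0,0,0],"jaw": -1},
    {"linear": [0,-0.01,0],"dr": [0,0,0],"jaw": -1},
    {"linear": [0,0,0],"dr": [0,0,0],"jaw": -1}
  ]
}}

```text
time_s: 4.38
ee_pos: [0.455, 0.183, 0.4046]
tcp_rot: [1.0, 0.0, -0.0, 0.0]
ft_force: [0.2, 0.3, 0.3]
width: 0.0854
finger_force: 0.0
```

```bash
python3 - <<'E'
from h import *
pose();im,ci=shot('wrist','w2')
spots('wrist','cone coupling collar cone_nest nut_nest block_nest drill_rest')
for n,z in (('cone',.024),('cone_nest',.01),('nut_nest',.01),('block_nest',.01),('drill_rest',.02)):
    for d in spotter.trace('wrist',n):
        m=d['mask'].astype(np.uint8);c=max(cv2.findContours(m,0,1)[0],key=cv2.contourArea)
        if d['conf']<.25: continue
        P=back(ci,c[:,0,:].astype(float),z).astype(np.float32)
        r=cv2.minAreaRect(P*1000);print(n,round(d['conf'],2),cv2.boundingRect(c),'rect',np.round(r[0],1),np.round(r[1],1),round(r[2],1))
E
```

```text
t 4.38 tcp [0.455  0.183  0.4046] yaw 0.0007 tilt [-0.0002 -0.0005] w 0.0854
cone [([0.5719, 0.0356, -0.0018], 0.84)]
coupling []
collar [([0.4571, 0.0489, -0.0038], 0.73)]
cone_nest []
nut_nest [([0.4965, 0.3618, 0.0061], 0.78)]
block_nest []
drill_rest []
cone 0.71 (353, 52, 52, 44) rect [573.4  34.5] [48.7 62.3] 32.3
cone_nest 0.87 (183, 121, 55, 54) rect [478.8 246.3] [71.7 72.8] 42.4
nut_nest 0.7 (106, 115, 42, 42) rect [494.5 359. ] [53.8 57.8] 17.4
block_nest 0.61 (98, 36, 62, 55) rect [586.5 345.4] [77.1 56.7] 81.5
drill_rest 0.59 (185, 55, 11, 34) rect [574.3 264.7] [11.2 38.6] 81.6
```

View pics/w2.png

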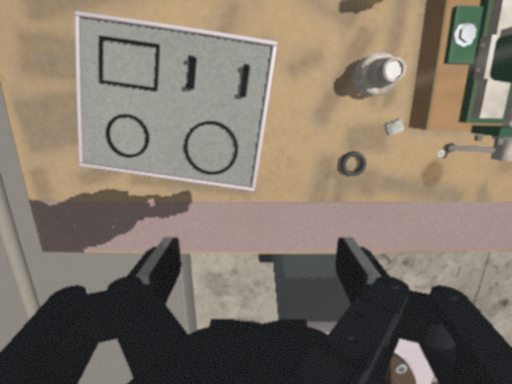

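Tray view: cone nest at (211,148), nut nest at (127,135), block nest at (129,63), and drill rest posts at (189,73) and (243,81). The cone is at (378,74) and the collar at (352,164). The spacings match 92 and 115 mm, with the tray turned about -0.145 rad. I go above the cone next, with the jaws closing along world x.

>>> {"fn": "send_rows", "kwargs": {
  "plan": [
    {"linear": [0.02,0.025,0],"dr": [0,0,0],"jaw": -1},
    {"linear": [0.035,0.045,0],"dr": [0,0,0],"jaw": -1},
    {"linear": [0.035,0.045,0],"dr": [0,0,0],"jaw": -1},
    {"linear": [0.027,0.032,0],"dr": [0,0,0],"jaw": -1},
    {"linear": [0,0,0],"dr": [0,0,-0.15],"jaw": -1},
    {"linear": [0,0,0],"dr": [0,0,-0.18],"jaw": -1},
    {"linear": [0,0,0],"dr": [0,0,-0.18],"jaw": -1},
    {"linear": [0,0,0],"dr": [0,0,-0.18],"jaw": -1},
    {"linear": [0,0,0],"dr": [0,0,-0.18],"jaw": -1},
    {"linear": [0,0,0],"dr": [0,0,-0.18],"jaw": -1},
    {"linear": [0,0,0],"dr": [0,0,-0.18],"jaw": -1},
    {"linear": [0,0,0],"dr": [0,0,-0.18],"jaw": -1},
    {"linear": [0,0,0],"dr": [0,0,-0.16],"jaw": -1},
    {"linear": [0,0,0],"dr": [0,0,0],"jaw": -1}
  ]
}}

```text
time_s: 6.78
ee_pos: [0.5725, 0.0358, 0.4045]
tcp_rot: [0.708, 0.706, -0.0, -0.0]
ft_force: [-0.4, -0.3, 0.9]
width: 0.0854
finger_force: 0.0
```

```bash
python3 - <<'E'
from h import *
pose();print(np.round(status.read_state()['joint_positions'],2));im,ci=shot('wrist','w3')
spots('wrist','cone cone_nest')
spots('top','cone')
uv=proj(ci,[[.572+.0245*np.cos(a),.0355+.0245*np.sin(a),z] for z in (0,.024) for a in np.arange(0,6.3,.3)])
v=im[...,::-1].copy()
for p in uv: cv2.circle(v,tuple(int(round(x)) for x in p),1,(0,0,255),-1)
cv2.imwrite('pics/w3o.png',v)
E
```

```text
t 6.78 tcp [0.5725 0.0358 0.4045] yaw 1.5686 tilt [-0.0003  0.0003] w 0.0854
[ 0.28  0.42 -0.61  1.66  0.26  1.14 -0.4 ]
cone [([0.5741, 0.0351, 0.0002], 0.81), ([0.6998, 0.1122, -0.0016], 0.8)]
cone_nest []
cone [([0.454, 0.0503, -0.0058], 0.73), ([0.5707, 0.0362, 0.0012], 0.7)]
```

View pics/w3o.png

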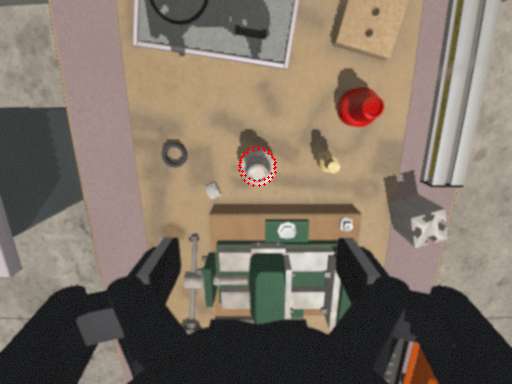

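The overlaid flange circle fits the cone at (258,168), and the coupling (330,165), the bits beside it and the vise stay clear of the gripper. I descend and grip.

>>> {"fn": "send_rows", "kwargs": {
  "plan": [
    {"linear": [0,0,0.02],"dr": [0,0,0],"jaw": -1},
    {"linear": [0,0,0.04],"dr": [0,0,0],"jaw": -1},
    {"linear": [0,0,0.04],"dr": [0,0,0],"jaw": -1},
    {"linear": [0,0,0.04],"dr": [0,0,0],"jaw": -1},
    {"linear": [0,0,0.04],"dr": [0,0,0],"jaw": -1},
    {"linear": [0,0,0.025],"dr": [0,0,0],"jaw": -1},
    {"linear": [0,0,0.015],"dr": [0,0,0],"jaw": -1},
    {"linear": [0,0,0.0045],"dr": [0,0,0],"jaw": -1},
    {"linear": [0,0,0],"dr": [0,0,0],"jaw": -1},
    {"linear": [0,0,0],"dr": [0,0,0],"jaw": 1},
    {"linear": [0,0,0],"dr": [0,0,0],"jaw": 1},
    {"linear": [0,0,0],"dr": [0,0,0],"jaw": 1},
    {"linear": [0,0,0],"dr": [0,0,0],"jaw": 1},
    {"linear": [0,0,0],"dr": [0,0,0],"jaw": 1},
    {"linear": [0,0,0],"dr": [0,0,0],"jaw": 1},
    {"linear": [0,0,0],"dr": [0,0,0],"jaw": 1}
  ]
}}

```text
time_s: 8.98
ee_pos: [0.5726, 0.036, 0.1813]
tcp_rot: [0.708, 0.707, 0.0, 0.001]
ft_force: [-2.6, -1.0, 9.0]
width: 0.0454
finger_force: 60.8
```

```bash
python3 - <<'E'
from h import *
im,ci=shot('wrist','w4');pose()
cv2.imwrite('pics/w4c.png',cv2.resize(im[150:384,100:420,::-1],(800,585)))
E
```

```text
t 9.03 tcp [0.5727 0.036  0.1813] yaw 1.5696 tilt [ 0.0013 -0.0004] w 0.0454
```

View pics/w4c.png

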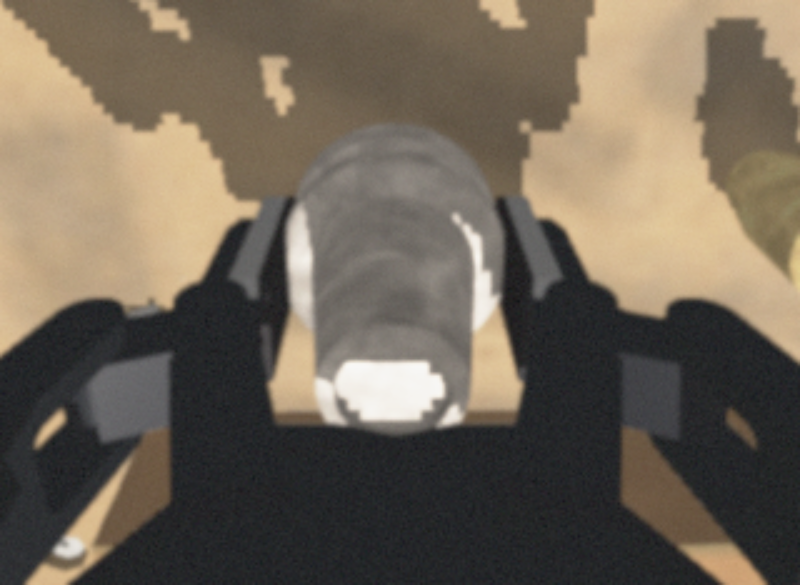

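The pads hold the flange on both sides, and the cone sits centred between the fingers. I test the grip with a slow lift.

>>> {"fn": "send_rows", "kwargs": {
  "plan": [
    {"linear": [0,0,-0.005],"dr": [0,0,0],"jaw": 1},
    {"linear": [0,0,-0.01],"dr": [0,0,0],"jaw": 1},
    {"linear": [0,0,-0.015],"dr": [0,0,0],"jaw": 1},
    {"linear": [0,0,0],"dr": [0,0,0],"jaw": 1},
    {"linear": [0,0,0],"dr": [0,0,0],"jaw": 1}
  ]
}}

```text
time_s: 9.65
ee_pos: [0.5724, 0.0359, 0.2103]
tcp_rot: [0.708, 0.707, 0.0, 0.0]
ft_force: [0.4, -1.4, -2.0]
width: 0.0454
finger_force: 61.8
```

```bash
python3 - <<'E'
from h import *
im,ci=shot('wrist','w5');pose()
cv2.imwrite('pics/w5c.png',cv2.resize(im[150:384,100:420,::-1],(800,585)))
a=cv2.imread('pics/w4.png')[195:320,215:300].astype(int);b=im[195:320,215:300,::-1].astype(int);print(abs(a-b).mean())
E
```

```text
t 9.7 tcp [0.5723 0.0359 0.21  ] yaw 1.5696 tilt [-0.0003 -0.0002] w 0.0452
16.609819607843136
```

View pics/w5c.png

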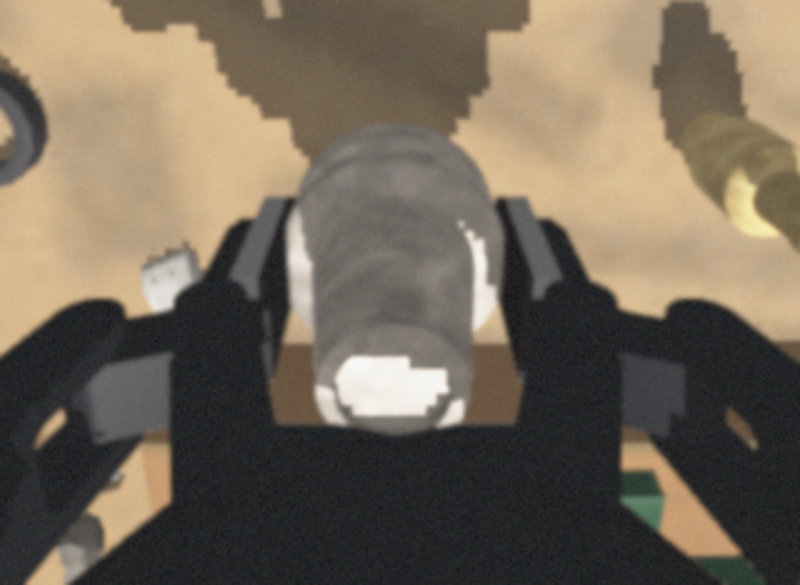

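The cone is lifted and steady, with the view between the fingers unchanged. I carry it to the large nest.

>>> {"fn": "send_rows", "kwargs": {
  "plan": [
    {"linear": [0,0,-0.02],"dr": [0,0,0],"jaw": 1},
    {"linear": [0.0205,-0.01,-0.02],"dr": [0,0,0],"jaw": 1},
    {"linear": [0.03,-0.014,0],"dr": [0,0,0],"jaw": 1},
    {"linear": [0.04,-0.018,0],"dr": [0,0,0],"jaw": 1},
    {"linear": [0.04,-0.018,0],"dr": [0,0,0],"jaw": 1},
    {"linear": [0.04,-0.018,0],"dr": [0,0,0],"jaw": 1},
    {"linear": [0.03,-0.012,0],"dr": [0,0,0],"jaw": 1},
    {"linear": [0.01,-0.004,0],"dr": [0,0,0],"jaw": 1},
    {"linear": [0,0,0],"dr": [0,0,0],"jaw": 1},
    {"linear": [0,0,0],"dr": [0,0,0],"jaw": 1}
  ]
}}

```text
time_s: 10.95
ee_pos: [0.4792, 0.2453, 0.25]
tcp_rot: [0.708, 0.706, -0.0, 0.0]
ft_force: [0.4, -0.4, -1.3]
width: 0.0457
finger_force: 61.9
```

```bash
python3 - <<'E'
from h import *
pose();im,ci=shot('wrist','w6');spots('wrist','cone_nest')
for c in ('wrist','top'):
  if c=='top': im,ci=shot('top','t1')
  for d in spotter.trace(c,'cone_nest'):
    k=max(cv2.findContours(d['mask'].astype(np.uint8),0,1)[0],key=cv2.contourArea)
    r=cv2.minAreaRect((back(ci,k[:,0].astype(float),.01)*1000).astype(np.float32));print(c,d['conf'],r)
ci=camera_info('wrist');v=cv2.imread('pics/w6.png')
for r in(.033,.037):
  for a in np.arange(0,6.3,.1):
    cv2.circle(v,tuple(int(round(x)) for x in proj(ci,[.4785+r*np.cos(a),.2463+r*np.sin(a),.01])[0]),0,(0,0,255),-1)
cv2.imwrite('pics/w6o.png',v)
E
```

```text
t 10.95 tcp [0.4792 0.2453 0.25  ] yaw 1.568 tilt [-0.     -0.0012] w 0.0457
cone_nest []
wrist 0.57 ((477.8101806640625, 257.767578125), (72.51634979248047, 54.0898551940918), 0.6275795698165894)
top 0.53 ((606.6256713867188, 318.4442443847656), (3.2376151084899902, 9.747218132019043), 1.6531264781951904)
```

View pics/w6o.png

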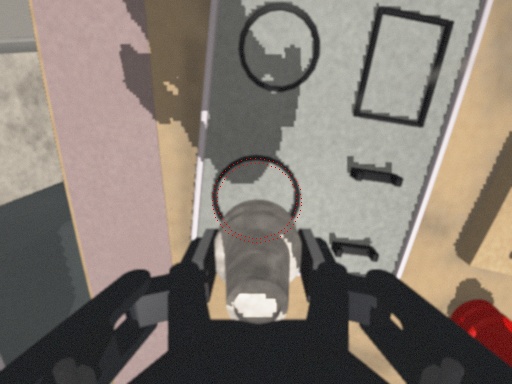

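The overlaid ring coincides with the nest around (257,197). I lower the cone and release.

>>> {"fn": "send_rows", "kwargs": {
  "plan": [
    {"linear": [0.001,-0.0005,0.02],"dr": [0,0,0],"jaw": 1},
    {"linear": [0,0,0.02],"dr": [0,0,0],"jaw": 1},
    {"linear": [0,0,0.01],"dr": [0,0,0],"jaw": 1},
    {"linear": [0,0,0.006],"dr": [0,0,0],"jaw": 1},
    {"linear": [0,0,0.004],"dr": [0,0,0],"jaw": 1},
    {"linear": [0,0,0.002],"dr": [0,0,0],"jaw": 1},
    {"linear": [0,0,0.002],"dr": [0,0,0],"jaw": 1},
    {"linear": [0,0,0.001],"dr": [0,0,0],"jaw": 1},
    {"linear": [0,0,0],"dr": [0,0,0],"jaw": 1},
    {"linear": [0,0,0],"dr": [0,0,0],"jaw": 1}
  ]
}}

```text
time_s: 12.45
ee_pos: [0.4782, 0.2476, 0.1853]
tcp_rot: [0.707, 0.707, 0.0, 0.0]
ft_force: [-0.6, -0.2, 0.3]
width: 0.0453
finger_force: 62.0
```

>>> {"fn": "send_rows", "kwargs": {
  "plan": [
    {"linear": [0,0,0.0007],"dr": [0,0,0],"jaw": 1},
    {"linear": [0,0,0],"dr": [0,0,0],"jaw": 1},
    {"linear": [0,0,0],"dr": [0,0,0],"jaw": -0.5},
    {"linear": [0,0,0],"dr": [0,0,0],"jaw": -0.5},
    {"linear": [0,0,0],"dr": [0,0,0],"jaw": -0.5},
    {"linear": [0,0,0],"dr": [0,0,0],"jaw": -0.5}
  ]
}}

```text
time_s: 13.2
ee_pos: [0.4782, 0.2476, 0.1844]
tcp_rot: [0.707, 0.707, -0.0, -0.0]
ft_force: [-0.0, 0.7, -0.2]
width: 0.064
finger_force: 0.0
```

Cone released. Next I rise and travel to the nut.

>>> {"fn": "send_rows", "kwargs": {
  "plan": [
    {"linear": [0,0,-0.01],"dr": [0,0,0],"jaw": -0.5},
    {"linear": [0,0,-0.03],"dr": [0,0,0],"jaw": -0.5},
    {"linear": [0,0,-0.04],"dr": [0,0,0],"jaw": -0.5},
    {"linear": [0,0,-0.05],"dr": [0,0,0],"jaw": -0.5},
    {"linear": [0,0,-0.05],"dr": [0,0,0],"jaw": -0.5},
    {"linear": [-0.03,0,-0.03],"dr": [0,0,0],"jaw": -0.5},
    {"linear": [-0.05,0,-0.01],"dr": [0,0,0],"jaw": -0.5},
    {"linear": [-0.05,0,0],"dr": [0,0,0],"jaw": -0.5},
    {"linear": [-0.05,-0.005,0],"dr": [0,0,0],"jaw": -0.5},
    {"linear": [-0.05,-0.005,0],"dr": [0,0,0],"jaw": -0.5},
    {"linear": [-0.05,-0.005,0],"dr": [0,0,0],"jaw": -0.5},
    {"linear": [-0.05,-0.005,0],"dr": [0,0,0],"jaw": -0.5},
    {"linear": [-0.05,0,0],"dr": [0,0,0],"jaw": -0.5},
    {"linear": [-0.05,0,0],"dr": [0,0,0],"jaw": -0.5},
    {"linear": [-0.05,0,0],"dr": [0,0,0],"jaw": -0.5},
    {"linear": [-0.03,0,0],"dr": [0,0,-0.15],"jaw": -0.5},
    {"linear": [0,0,0],"dr": [0,0,-0.18],"jaw": -0.5},
    {"linear": [0,0,0],"dr": [0,0,-0.18],"jaw": -0.5},
    {"linear": [0,0,0],"dr": [0,0,-0.18],"jaw": -0.5},
    {"linear": [0,0,0],"dr": [0,0,-0.095],"jaw": -0.5}
  ]
}}

```text
time_s: 15.7
ee_pos: [0.4574, -0.2621, 0.4051]
tcp_rot: [0.381, 0.925, 0.0, 0.0]
ft_force: [0.0, 0.8, -0.5]
width: 0.0639
finger_force: 0.0
```

```bash
cat >> h.py <<'E'
def go(p,q,x,y,z): print('tool shift',np.round(q.T@(np.array([x,y,z])-p),4))
E
python3 - <<'E'
from h import *
p,q=pose();print(np.round(status.read_state()['joint_positions'],2));im,ci=shot('wrist','w7');spots('wrist','nut')
for n,z in(('nut',.013),('block',.02),('drill',.005)):
  for d in spotter.trace('wrist',n)[:2]:
    k=max(cv2.findContours(d['mask'].astype(np.uint8),0,1)[0],key=cv2.contourArea)
    r=cv2.minAreaRect((back(ci,k[:,0].astype(float),z)*1000).astype(np.float32));print(n,d['conf'],r)
spots('scene','cone');im,ci=shot('top','t2');spots('top','cone')
go(p,q,.4575,-.2625,.180)
E
```

```text
t 15.7 tcp [ 0.4574 -0.2621  0.4051] yaw 2.3595 tilt [ 0.0003 -0.    ] w 0.0639
[ 0.87  0.34 -0.59  1.77  0.21  1.09  1.  ]
nut [([0.4576, -0.2583, 0.001], 0.76)]
nut 0.87 ((456.5563049316406, -259.8298034667969), (32.98628234863281, 33.405364990234375), 45.372928619384766)
block 0.9 ((491.7823791503906, -389.37982177734375), (31.876590728759766, 59.805641174316406), 18.121685028076172)
drill 0.66 ((596.9312744140625, -307.0253601074219), (11.150410652160645, 104.69436645507812), 23.548437118530273)
cone [([0.6651, 0.0479, -0.001], 0.75), ([0.5698, 0.0349, -0.0008], 0.61), ([0.6993, 0.1098, 0.0007], 0.6), ([0.4931, -0.3936, -0.0022], 0.2)]
cone [([0.4784, 0.2503, 0.0028], 0.55), ([0.7002, 0.1091, 0.0012], 0.47)]
tool shift [-0.0003 -0.0003  0.2251]
```

>>> {"fn": "send_rows", "kwargs": {
  "plan": [
    {"linear": [0.001,0.001,0.02],"dr": [0,0,0],"jaw": -0.5},
    {"linear": [0,0,0.04],"dr": [0,0,0],"jaw": -0.5},
    {"linear": [0,0,0.04],"dr": [0,0,0],"jaw": -0.5},
    {"linear": [0,0,0.04],"dr": [0,0,0],"jaw": -0.5},
    {"linear": [0,0,0.04],"dr": [0,0,0],"jaw": -0.5},
    {"linear": [0,0,0.025],"dr": [0,0,0],"jaw": -0.5},
    {"linear": [0,0,0.015],"dr": [0,0,0],"jaw": -0.5},
    {"linear": [0,0,0.0055],"dr": [0,0,0],"jaw": -0.5},
    {"linear": [0,0,0],"dr": [0,0,0],"jaw": -0.5},
    {"linear": [0,0,0],"dr": [0,0,0],"jaw": 1},
    {"linear": [0,0,0],"dr": [0,0,0],"jaw": 1},
    {"linear": [0,0,0],"dr": [0,0,0],"jaw": 1},
    {"linear": [0,0,0],"dr": [0,0,0],"jaw": 1},
    {"linear": [0,0,0],"dr": [0,0,0],"jaw": 1},
    {"linear": [0,0,0],"dr": [0,0,0],"jaw": 1}
  ]
}}

```text
time_s: 17.98
ee_pos: [0.4579, -0.2611, 0.1803]
tcp_rot: [0.383, 0.924, -0.0, 0.001]
ft_force: [-2.2, 1.9, 10.5]
width: 0.0309
finger_force: 58.5
```

>>> {"fn": "send_rows", "kwargs": {
  "plan": [
    {"linear": [0,0,-0.005],"dr": [0,0,0],"jaw": 1},
    {"linear": [0,0,-0.01],"dr": [0,0,0],"jaw": 1},
    {"linear": [0,0,-0.02],"dr": [0,0,0],"jaw": 1},
    {"linear": [0,0,-0.03],"dr": [0,0,0],"jaw": 1},
    {"linear": [0,0,-0.03],"dr": [0,0,0],"jaw": 1},
    {"linear": [0,0,-0.04],"dr": [0,0,0],"jaw": 1},
    {"linear": [0,0,-0.04],"dr": [0,0,0],"jaw": 1},
    {"linear": [0,0,-0.03],"dr": [0,0,0],"jaw": 1},
    {"linear": [0,0,-0.01],"dr": [0,0,0],"jaw": 1},
    {"linear": [0,0,0],"dr": [0,0,0],"jaw": 1}
  ]
}}

```text
time_s: 19.23
ee_pos: [0.4575, -0.2609, 0.3942]
tcp_rot: [0.383, 0.924, -0.0, 0.0]
ft_force: [0.1, -0.0, -1.3]
width: 0.0306
finger_force: 59.5
```

```bash
python3 - <<'E'
from h import *
p,q=pose();im,ci=shot('wrist','w8')
cv2.imwrite('pics/w8c.png',cv2.resize(im[150:384,100:420,::-1],(800,585)))
go(p,q,.495,.361,.405)
E
```

```text
t 19.23 tcp [ 0.4575 -0.2609  0.3942] yaw 2.3546 tilt [ 0.0005 -0.0005] w 0.0306
tool shift [ 0.414   0.4656 -0.0111]
```

View pics/w8c.png

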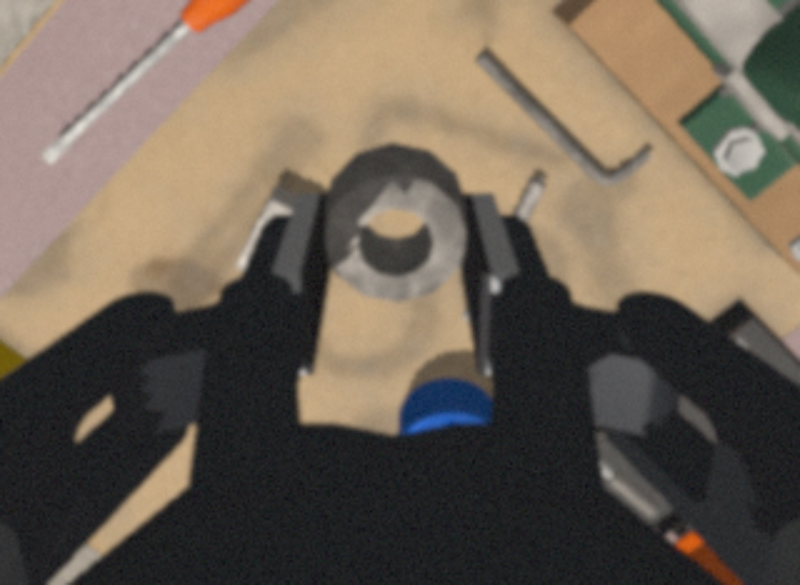

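The nut is held level and centred. I move it above the small nest.

>>> {"fn": "send_rows", "kwargs": {
  "plan": [
    {"linear": [0.014,0.0156,-0.005],"dr": [0,0,0],"jaw": 1},
    {"linear": [0.03,0.034,-0.005],"dr": [0,0,0],"jaw": 1},
    {"linear": [0.034,0.038,0],"dr": [0,0,0],"jaw": 1},
    {"linear": [0.034,0.038,0],"dr": [0,0,0],"jaw": 1},
    {"linear": [0.034,0.038,0],"dr": [0,0,0],"jaw": 1},
    {"linear": [0.034,0.038,0],"dr": [0,0,0],"jaw": 1},
    {"linear": [0.034,0.038,0],"dr": [0,0,0],"jaw": 1},
    {"linear": [0.034,0.038,0],"dr": [0,0,0],"jaw": 1},
    {"linear": [0.034,0.038,0],"dr": [0,0,0],"jaw": 1},
    {"linear": [0.034,0.038,0],"dr": [0,0,0],"jaw": 1},
    {"linear": [0.034,0.038,0.02],"dr": [0,0,0],"jaw": 1},
    {"linear": [0.034,0.038,0.03],"dr": [0,0,0],"jaw": 1},
    {"linear": [0.024,0.028,0.04],"dr": [0,0,0],"jaw": 1},
    {"linear": [0.006,0.008,0.04],"dr": [0,0,0],"jaw": 1},
    {"linear": [0,0,0.02],"dr": [0,0,0],"jaw": 1},
    {"linear": [0,0,0],"dr": [0,0,0],"jaw": 1},
    {"linear": [0,0,0],"dr": [0,0,0],"jaw": 1}
  ]
}}

```text
time_s: 21.4
ee_pos: [0.4954, 0.3607, 0.2554]
tcp_rot: [0.384, 0.923, 0.001, 0.0]
ft_force: [0.4, 0.0, 0.3]
width: 0.0309
finger_force: 59.5
```

```bash
python3 - <<'E'
from h import *
p,q=pose();im,ci=shot('wrist','w9');go(p,q,.495,.3605,.184)
v=im[...,::-1].copy()
for r in(.0255,.0295):
  for a in np.arange(0,6.3,.1):
    cv2.circle(v,tuple(int(round(x)) for x in proj(ci,[.495+r*np.cos(a),.3605+r*np.sin(a),.01])[0]),0,(0,0,255),-1)
cv2.imwrite('pics/w9o.png',v)
E
```

```text
t 21.4 tcp [0.4954 0.3607 0.2554] yaw 2.3538 tilt [0.0014 0.0008] w 0.0309
tool shift [ 0.0001 -0.0006  0.0714]
```

View pics/w9o.png

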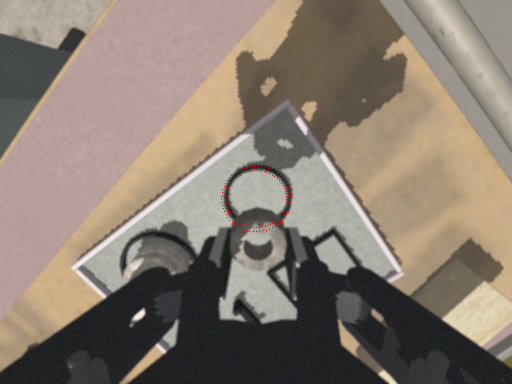

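The ring overlay fits the nest at (257,198), and the cone stands in its own nest at (155,255). I lower the nut.

>>> {"fn": "send_rows", "kwargs": {
  "plan": [
    {"linear": [0,0,0.02],"dr": [0,0,0],"jaw": 1},
    {"linear": [0,0,0.02],"dr": [0,0,0],"jaw": 1},
    {"linear": [0,0,0.015],"dr": [0,0,0],"jaw": 1},
    {"linear": [0,0,0.007],"dr": [0,0,0],"jaw": 1},
    {"linear": [0,0,0.004],"dr": [0,0,0],"jaw": 1},
    {"linear": [0,0,0.002],"dr": [0,0,0],"jaw": 1},
    {"linear": [0,0,0.002],"dr": [0,0,0],"jaw": 1},
    {"linear": [0,0,0.001],"dr": [0,0,0],"jaw": 1},
    {"linear": [0,0,0],"dr": [0,0,0],"jaw": 1}
  ]
}}

```text
time_s: 22.58
ee_pos: [0.495, 0.3612, 0.1844]
tcp_rot: [0.383, 0.924, 0.0, 0.001]
ft_force: [-3.1, -2.0, 9.7]
width: 0.0311
finger_force: 60.7
```

Contact at 9.7 N. I release, rise and head for the block.

>>> {"fn": "send_rows", "kwargs": {
  "plan": [
    {"linear": [0,0,0],"dr": [0,0,0],"jaw": -0.25},
    {"linear": [0,0,0],"dr": [0,0,0],"jaw": -0.25},
    {"linear": [0,0,0],"dr": [0,0,0],"jaw": -0.25},
    {"linear": [0,0,0],"dr": [0,0,0],"jaw": -0.25},
    {"linear": [0,0,-0.01],"dr": [0,0,0],"jaw": -0.25},
    {"linear": [0,0,-0.03],"dr": [0,0,0],"jaw": -0.25},
    {"linear": [0,0,-0.04],"dr": [0,0,0],"jaw": -0.25},
    {"linear": [0,0,-0.05],"dr": [0,0,0],"jaw": -0.25},
    {"linear": [0,0,-0.05],"dr": [0,0,0.1],"jaw": -0.25},
    {"linear": [0,0,-0.04],"dr": [0,0,0.15],"jaw": -0.5},
    {"linear": [0,0,0],"dr": [0,0,0.15],"jaw": -0.5},
    {"linear": [0,0,0],"dr": [0,0,0.075],"jaw": -0.5},
    {"linear": [0,0,0],"dr": [0,0,0],"jaw": -0.5}
  ]
}}

```text
time_s: 24.2
ee_pos: [0.4947, 0.361, 0.4037]
tcp_rot: [0.59, 0.808, 0.0, 0.0]
ft_force: [0.7, -0.1, 0.1]
width: 0.0639
finger_force: 0.0
```

```bash
python3 - <<'E'
from h import *
p,q=pose();go(p,q,.492,-.393,.405);shot('top','t3');spots('top','nut cone')
E
```

```text
t 24.2 tcp [0.4947 0.361  0.4037] yaw 1.8806 tilt [0.0007 0.0003] w 0.0639
tool shift [-0.7173 -0.2325 -0.0015]
nut [([0.4943, 0.3644, 0.0067], 0.55)]
cone [([0.7022, 0.11, 0.0019], 0.78), ([0.4752, 0.2482, 0.0042], 0.56)]
```

>>> {"fn": "send_rows", "kwargs": {
  "plan": [
    {"linear": [-0.0238,-0.0075,0],"dr": [0,0,0],"jaw": -0.5},
    {"linear": [-0.0478,-0.0155,0],"dr": [0,0,0],"jaw": -0.5},
    {"linear": [-0.0478,-0.0155,0],"dr": [0,0,0],"jaw": -0.5},
    {"linear": [-0.0478,-0.0155,0],"dr": [0,0,0],"jaw": -0.5},
    {"linear": [-0.0478,-0.0155,0],"dr": [0,0,0],"jaw": -0.5},
    {"linear": [-0.0478,-0.0155,0],"dr": [0,0,0],"jaw": -0.5},
    {"linear": [-0.0478,-0.0155,0],"dr": [0,0,0],"jaw": -0.5},
    {"linear": [-0.0478,-0.0155,0],"dr": [0,0,0],"jaw": -0.5},
    {"linear": [-0.0478,-0.0155,0],"dr": [0,0,0],"jaw": -0.5},
    {"linear": [-0.0478,-0.0155,0],"dr": [0,0,0],"jaw": -0.5},
    {"linear": [-0.0478,-0.0155,0],"dr": [0,0,0],"jaw": -0.5},
    {"linear": [-0.0478,-0.0155,0],"dr": [0,0,0],"jaw": -0.5},
    {"linear": [-0.0478,-0.0155,0],"dr": [0,0,0],"jaw": -0.5},
    {"linear": [-0.0478,-0.0155,0],"dr": [0,0,0],"jaw": -0.5},
    {"linear": [-0.0478,-0.0155,0],"dr": [0,0,0],"jaw": -0.5},
    {"linear": [-0.0238,-0.008,0],"dr": [0,0,0],"jaw": -0.5},
    {"linear": [0,0,0],"dr": [0,0,0],"jaw": -0.5},
    {"linear": [0,0,0],"dr": [0,0,0],"jaw": -0.5}
  ]
}}

```text
time_s: 26.6
ee_pos: [0.4918, -0.3915, 0.4029]
tcp_rot: [0.589, 0.808, 0.0, -0.0]
ft_force: [0.1, 0.4, -0.1]
width: 0.0641
finger_force: 0.0
```

```bash
python3 - <<'E'
from h import *
p,q=pose();im,ci=shot('wrist','w10');spots('wrist','block drill')
for n,z in(('block',.02),('drill',.005)):
  for d in spotter.trace('wrist',n)[:2]:
    k=max(cv2.findContours(d['mask'].astype(np.uint8),0,1)[0],key=cv2.contourArea)
    r=cv2.minAreaRect((back(ci,k[:,0].astype(float),z)*1000).astype(np.float32));print(n,d['conf'],cv2.boundingRect(k),r)
go(p,q,.492,-.393,.18)
v=im[...,::-1].copy();a=np.radians(17.9);c,s=np.cos(a),np.sin(a)
for x,y,z in [(i*.015,j*.025,k) for i in(-1,1) for j in (-1,-.5,0,.5,1) for k in(0,.02)]:
    u=proj(ci,[.492+c*x-s*y,-.393+s*x+c*y,z])[0];cv2.circle(v,(int(round(u[0])),int(round(u[1]))),1,(0,0,255),-1)
cv2.imwrite('pics/w10o.png',cv2.resize(v[60:260,130:390],(780,600)))
E
```

```text
t 26.6 tcp [ 0.4918 -0.3915  0.4029] yaw 1.8814 tilt [0.     0.0011] w 0.0641
block [([0.4907, -0.3906, 0.0013], 0.86)]
drill [([0.5953, -0.3046, 0.0025], 0.58)]
block 0.56 (245, 147, 24, 41) ((491.3139343261719, -392.41497802734375), (31.208389282226562, 54.9477653503418), 18.45650291442871)
drill 0.78 (346, 89, 9, 79) ((596.72509765625, -306.90399169921875), (10.852563858032227, 103.95193481445312), 23.549654006958008)
tool shift [-0.0017 -0.0003  0.2229]
```

View pics/w10o.png

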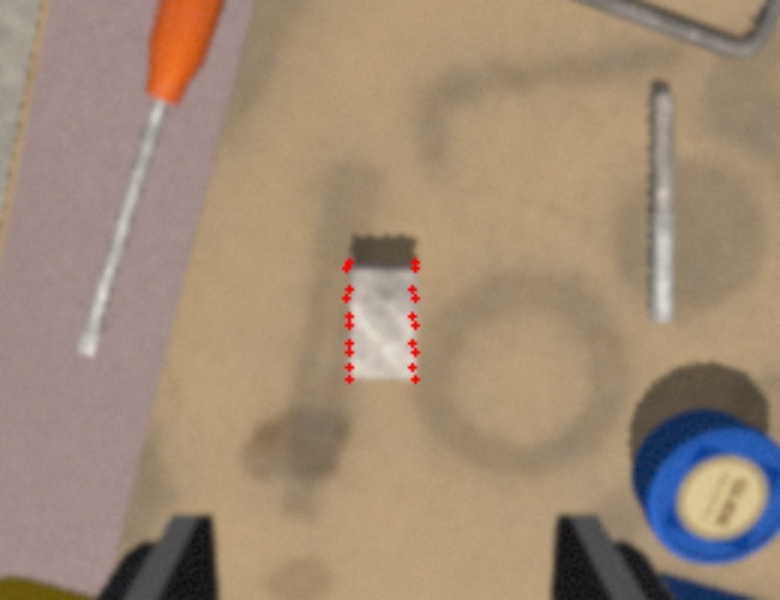

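The block overlay fits at crop (382,322). I descend and grip.

>>> {"fn": "send_rows", "kwargs": {
  "plan": [
    {"linear": [-0.001,0,0.02],"dr": [0,0,0],"jaw": -0.5},
    {"linear": [0,0,0.04],"dr": [0,0,0],"jaw": -0.5},
    {"linear": [0,0,0.04],"dr": [0,0,0],"jaw": -0.5},
    {"linear": [0,0,0.04],"dr": [0,0,0],"jaw": -0.5},
    {"linear": [0,0,0.04],"dr": [0,0,0],"jaw": -0.5},
    {"linear": [0,0,0.025],"dr": [0,0,0],"jaw": -0.5},
    {"linear": [0,0,0.014],"dr": [0,0,0],"jaw": -0.5},
    {"linear": [0,0,0.004],"dr": [0,0,0],"jaw": -0.5},
    {"linear": [0,0,0],"dr": [0,0,0],"jaw": -0.5},
    {"linear": [0,0,0],"dr": [0,0,0],"jaw": 1},
    {"linear": [0,0,0],"dr": [0,0,0],"jaw": 1},
    {"linear": [0,0,0],"dr": [0,0,0],"jaw": 1},
    {"linear": [0,0,0],"dr": [0,0,0],"jaw": 1},
    {"linear": [0,0,0],"dr": [0,0,0],"jaw": 1},
    {"linear": [0,0,0],"dr": [0,0,0],"jaw": 1}
  ]
}}

```text
time_s: 28.72
ee_pos: [0.492, -0.3938, 0.1812]
tcp_rot: [0.59, 0.807, -0.0, 0.001]
ft_force: [-0.8, 0.5, 6.0]
width: 0.0285
finger_force: 60.1
```

>>> {"fn": "send_rows", "kwargs": {
  "plan": [
    {"linear": [0,0,-0.005],"dr": [0,0,0],"jaw": 1},
    {"linear": [0,0,-0.01],"dr": [0,0,0],"jaw": 1},
    {"linear": [0,0,-0.02],"dr": [0,0,0],"jaw": 1},
    {"linear": [0,0,-0.03],"dr": [0,0,0],"jaw": 1},
    {"linear": [0,0,-0.03],"dr": [0,0,0.05],"jaw": 1},
    {"linear": [0,0,-0.04],"dr": [0,0,0.1],"jaw": 1},
    {"linear": [0,0,-0.04],"dr": [0,0,0.12],"jaw": 1},
    {"linear": [0,0,-0.03],"dr": [0,0,0.1],"jaw": 1},
    {"linear": [0,0,-0.015],"dr": [0,0,0.087],"jaw": 1},
    {"linear": [0,0,0],"dr": [0,0,0],"jaw": 1},
    {"linear": [0,0,0],"dr": [0,0,0],"jaw": 1}
  ]
}}

```text
time_s: 30.1
ee_pos: [0.4914, -0.3933, 0.3997]
tcp_rot: [0.757, 0.654, -0.0, -0.0]
ft_force: [1.0, 0.1, -2.2]
width: 0.0281
finger_force: 59.6
```

```bash
python3 - <<'E'
from h import *
p,q=pose();go(p,q,.586,.346,.30)
E
```

```text
t 30.1 tcp [ 0.4914 -0.3933  0.3997] yaw 1.4248 tilt [-0.0006  0.0004] w 0.0281
tool shift [ 0.7451 -0.0139  0.1   ]
```

>>> {"fn": "send_rows", "kwargs": {
  "plan": [
    {"linear": [0.0251,0,0],"dr": [0,0,0],"jaw": 1},
    {"linear": [0.05,-0.001,0],"dr": [0,0,0],"jaw": 1},
    {"linear": [0.05,-0.001,0],"dr": [0,0,0],"jaw": 1},
    {"linear": [0.05,-0.001,0],"dr": [0,0,0],"jaw": 1},
    {"linear": [0.05,-0.001,0],"dr": [0,0,0],"jaw": 1},
    {"linear": [0.05,-0.001,0],"dr": [0,0,0],"jaw": 1},
    {"linear": [0.05,-0.001,0],"dr": [0,0,0],"jaw": 1},
    {"linear": [0.05,-0.001,0],"dr": [0,0,0],"jaw": 1},
    {"linear": [0.05,-0.001,0],"dr": [0,0,0],"jaw": 1},
    {"linear": [0.05,-0.001,0],"dr": [0,0,0],"jaw": 1},
    {"linear": [0.05,-0.001,0],"dr": [0,0,0],"jaw": 1},
    {"linear": [0.05,-0.001,0],"dr": [0,0,0],"jaw": 1},
    {"linear": [0.05,-0.001,0],"dr": [0,0,0],"jaw": 1},
    {"linear": [0.05,-0.001,0.02],"dr": [0,0,0],"jaw": 1},
    {"linear": [0.05,-0.001,0.04],"dr": [0,0,0],"jaw": 1},
    {"linear": [0.02,0,0.04],"dr": [0,0,0],"jaw": 1},
    {"linear": [0,0,0.03],"dr": [0,0,0],"jaw": 1},
    {"linear": [0,0,0.01],"dr": [0,0,0],"jaw": 1},
    {"linear": [0,0,0],"dr": [0,0,0],"jaw": 1},
    {"linear": [0,0,0],"dr": [0,0,0],"jaw": 1}
  ]
}}

```text
time_s: 32.6
ee_pos: [0.5883, 0.3442, 0.2625]
tcp_rot: [0.758, 0.653, 0.001, 0.0]
ft_force: [0.3, -1.1, -3.4]
width: 0.0282
finger_force: 59.6
```

```bash
python3 - <<'E'
from h import *
p,q=pose();im,ci=shot('wrist','w11');go(p,q,.586,.346,.185)
v=im[...,::-1].copy();a=-.145;c,s=np.cos(a),np.sin(a)
for hx,hy in((.024,.034),(.028,.038)):
  for t in np.linspace(-1,1,31):
    for x,y in((hx*t,hy),(hx*t,-hy),(hx,hy*t),(-hx,hy*t)):
      u=proj(ci,[.586+c*x-s*y,.346+s*x+c*y,.01])[0];cv2.circle(v,(int(round(u[0])),int(round(u[1]))),0,(0,0,255),-1)
cv2.imwrite('pics/w11o.png',v)
E
```

```text
t 32.6 tcp [0.5883 0.3442 0.2625] yaw 1.4222 tilt [0.0018 0.0012] w 0.0282
tool shift [ 0.0013 -0.0026  0.0775]
```

View pics/w11o.png

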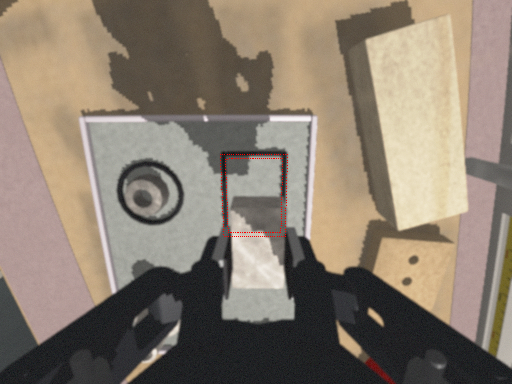

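The frame shows at columns 222–287 with its top at row 153, about 1–2 mm off my overlay. I correct slightly and lower.

>>> {"fn": "send_rows", "kwargs": {
  "plan": [
    {"linear": [0.0025,-0.003,0.015],"dr": [0,0,0],"jaw": 1},
    {"linear": [0,0,0.02],"dr": [0,0,0],"jaw": 1},
    {"linear": [0,0,0.02],"dr": [0,0,0],"jaw": 1},
    {"linear": [0,0,0.01],"dr": [0,0,0],"jaw": 1},
    {"linear": [0,0,0.005],"dr": [0,0,0],"jaw": 1},
    {"linear": [0,0,0.003],"dr": [0,0,0],"jaw": 1},
    {"linear": [0,0,0.002],"dr": [0,0,0],"jaw": 1},
    {"linear": [0,0,0.001],"dr": [0,0,0],"jaw": 1},
    {"linear": [0,0,0],"dr": [0,0,0],"jaw": 1},
    {"linear": [0,0,0],"dr": [0,0,0],"jaw": 1}
  ]
}}

```text
time_s: 33.9
ee_pos: [0.5852, 0.3472, 0.1852]
tcp_rot: [0.758, 0.653, 0.0, 0.0]
ft_force: [0.3, -0.5, -1.7]
width: 0.0282
finger_force: 59.7
```

>>> {"fn": "send_rows", "kwargs": {
  "plan": [
    {"linear": [0,0,0.0007],"dr": [0,0,0],"jaw": 1},
    {"linear": [0,0,0.0007],"dr": [0,0,0],"jaw": 1},
    {"linear": [0,0,0],"dr": [0,0,0],"jaw": 1}
  ]
}}

```text
time_s: 34.28
ee_pos: [0.5851, 0.3473, 0.1852]
tcp_rot: [0.757, 0.653, 0.0, 0.0]
ft_force: [-4.9, -3.8, 11.5]
width: 0.0283
finger_force: 61.4
```

>>> {"fn": "send_rows", "kwargs": {
  "plan": [
    {"linear": [0,0,-0.0005],"dr": [0,0,0],"jaw": -0.2},
    {"linear": [0,0,0],"dr": [0,0,0],"jaw": -0.2},
    {"linear": [0,0,0],"dr": [0,0,0],"jaw": -0.2},
    {"linear": [0,0,0],"dr": [0,0,0],"jaw": -0.2},
    {"linear": [0,0,-0.01],"dr": [0,0,0],"jaw": -0.2},
    {"linear": [0,0,-0.03],"dr": [0,0,0],"jaw": -0.2},
    {"linear": [0,0,-0.04],"dr": [0,0,0],"jaw": -0.2},
    {"linear": [0,0,-0.05],"dr": [0,0,0],"jaw": -0.2},
    {"linear": [0,0,-0.05],"dr": [0,0,-0.1],"jaw": -0.2},
    {"linear": [0,0,-0.035],"dr": [0,0,-0.15],"jaw": -0.2},
    {"linear": [0,0,0],"dr": [0,0,-0.15],"jaw": -0.2},
    {"linear": [0,0,0],"dr": [0,0,-0.157],"jaw": -0.2},
    {"linear": [0,0,0],"dr": [0,0,0],"jaw": -0.2}
  ]
}}

```text
time_s: 35.9
ee_pos: [0.5851, 0.347, 0.3997]
tcp_rot: [0.549, 0.836, 0.0, -0.0]
ft_force: [0.3, -0.4, -0.7]
width: 0.0513
finger_force: 0.0
```

```bash
python3 - <<'E'
from h import *
p,q=pose();go(p,q,.597,-.307,.405);shot('top','t4');spots('top','nut cone block')
E
```

```text
t 35.9 tcp [0.5851 0.347  0.3997] yaw 1.9787 tilt [0.0003 0.0005] w 0.0513
tool shift [-0.6051 -0.2485 -0.0056]
nut []
cone [([0.6995, 0.1133, 0.0004], 0.47), ([0.569, 0.2336, 0.0065], 0.46), ([0.4754, 0.2492, 0.0035], 0.41)]
block []
```

>>> {"fn": "send_rows", "kwargs": {
  "plan": [
    {"linear": [-0.0235,-0.0097,-0.005],"dr": [0,0,0],"jaw": -0.2},
    {"linear": [-0.0465,-0.0191,0],"dr": [0,0,0],"jaw": -0.2},
    {"linear": [-0.0465,-0.0191,0],"dr": [0,0,0],"jaw": -0.2},
    {"linear": [-0.0465,-0.0191,0],"dr": [0,0,0],"jaw": -0.2},
    {"linear": [-0.0465,-0.0191,0],"dr": [0,0,0],"jaw": -0.2},
    {"linear": [-0.0465,-0.0191,0],"dr": [0,0,0],"jaw": -0.2},
    {"linear": [-0.0465,-0.0191,0],"dr": [0,0,0],"jaw": -0.2},
    {"linear": [-0.0465,-0.0191,0],"dr": [0,0,0],"jaw": -0.2},
    {"linear": [-0.0465,-0.0191,0],"dr": [0,0,0],"jaw": -0.2},
    {"linear": [-0.0465,-0.0191,0],"dr": [0,0,0],"jaw": -0.2},
    {"linear": [-0.0465,-0.0191,0],"dr": [0,0,0],"jaw": -0.2},
    {"linear": [-0.0465,-0.0191,0],"dr": [0,0,0],"jaw": -0.2},
    {"linear": [-0.0465,-0.0191,0],"dr": [0,0,0],"jaw": -0.2},
    {"linear": [-0.0235,-0.0097,0],"dr": [0,0,0],"jaw": -0.2},
    {"linear": [0,0,0],"dr": [0,0,0],"jaw": -0.2},
    {"linear": [0,0,0],"dr": [0,0,0],"jaw": -0.2}
  ]
}}

```text
time_s: 38.1
ee_pos: [0.598, -0.305, 0.4041]
tcp_rot: [0.548, 0.836, 0.001, -0.0]
ft_force: [-0.3, 0.2, -0.2]
width: 0.0514
finger_force: 0.0
```

```bash
python3 - <<'E'
from h import *
p,q=pose();im,ci=shot('wrist','w12')
for d in spotter.trace('wrist','drill')[:2]:
    k=max(cv2.findContours(d['mask'].astype(np.uint8),0,1)[0],key=cv2.contourArea)
    r=cv2.minAreaRect((back(ci,k[:,0].astype(float),.005)*1000).astype(np.float32));print(d['conf'],cv2.boundingRect(k),r)
go(p,q,.597,-.307,.175)
v=im[...,::-1].copy();a=np.radians(23.5);c,s=np.cos(a),np.sin(a)
for y in np.linspace(-.052,.052,9):
  for x in(-.005,.005):
    u=proj(ci,[.597+c*x-s*y,-.307+s*x+c*y,.005])[0];cv2.circle(v,(int(round(u[0])),int(round(u[1]))),0,(0,0,255),-1)
cv2.imwrite('pics/w12o.png',v)
E
```

```text
t 38.1 tcp [ 0.598  -0.305   0.4041] yaw 1.9811 tilt [0.0002 0.0013] w 0.0514
0.68 (252, 128, 7, 73) ((596.2008056640625, -307.2162780761719), (8.55772876739502, 102.60015106201172), 23.202796936035156)
tool shift [-0.0017 -0.0019  0.2291]
```

View pics/w12o.png

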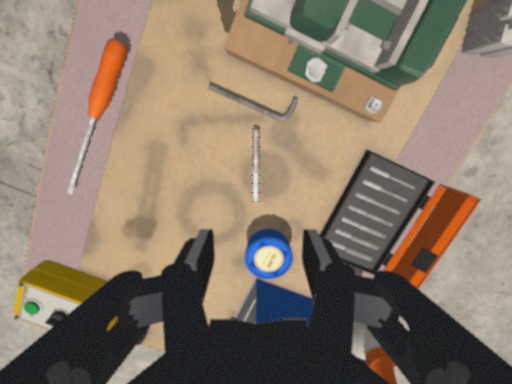

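```bash
python3 - <<'E'
from h import *
p,q=pose();ci=camera_info('wrist')
for z in(.03,.06,.09,.12):
    P=back(ci,[[269,253],[269,230],[246,253],[292,253]],z)
    print(z,np.round((np.c_[P,[z]*4]-[.597,-.307,z])@q,3)[:,:2].tolist())
# can via top camera: (591,267)/800 scale
t=camera_info('top');print([(z,(np.array([*(back(t,[[591*.64,267*.64]],z)[0]-[.597,-.307]),0])@q).round(3)[:2]) for z in (.03,.06,.09,.12)])
E
```

```text
t 38.2 tcp [ 0.598  -0.3047  0.4044] yaw 1.9822 tilt [0.0005 0.0008] w 0.0512
0.03 [[-0.124, 0.019], [-0.087, 0.019], [-0.124, -0.014], [-0.124, 0.053]]
0.06 [[-0.107, 0.018], [-0.073, 0.017], [-0.107, -0.013], [-0.107, 0.048]]
0.09 [[-0.089, 0.016], [-0.059, 0.016], [-0.089, -0.011], [-0.089, 0.044]]
0.12 [[-0.072, 0.015], [-0.044, 0.014], [-0.071, -0.01], [-0.072, 0.039]]
[(0.03, array([-0.128,  0.015])), (0.06, array([-0.115,  0.013])), (0.09, array([-0.103,  0.011])), (0.12, array([-0.09 ,  0.008]))]
```

The can is about 40 mm high and clear of the gripper body. I grip the drill at its middle, (256,165).

>>> {"fn": "send_rows", "kwargs": {
  "plan": [
    {"linear": [-0.002,-0.0015,0.02],"dr": [0,0,0],"jaw": -0.2},
    {"linear": [0,0,0.04],"dr": [0,0,0],"jaw": -0.2},
    {"linear": [0,0,0.04],"dr": [0,0,0],"jaw": -0.2},
    {"linear": [0,0,0.04],"dr": [0,0,0],"jaw": -0.2},
    {"linear": [0,0,0.04],"dr": [0,0,0],"jaw": -0.2},
    {"linear": [0,0,0.025],"dr": [0,0,0],"jaw": -0.2},
    {"linear": [0,0,0.015],"dr": [0,0,0],"jaw": -0.2},
    {"linear": [0,0,0.0072],"dr": [0,0,0],"jaw": -0.2},
    {"linear": [0,0,0],"dr": [0,0,0],"jaw": -0.2},
    {"linear": [0,0,0],"dr": [0,0,0],"jaw": 1},
    {"linear": [0,0,0],"dr": [0,0,0],"jaw": 1},
    {"linear": [0,0,0],"dr": [0,0,0],"jaw": 1},
    {"linear": [0,0,0],"dr": [0,0,0],"jaw": 1},
    {"linear": [0,0,0],"dr": [0,0,0],"jaw": 1},
    {"linear": [0,0,0],"dr": [0,0,0],"jaw": 1}
  ]
}}

```text
time_s: 40.08
ee_pos: [0.5973, -0.3093, 0.1778]
tcp_rot: [0.549, 0.836, 0.0, 0.001]
ft_force: [-0.9, 0.6, 6.2]
width: 0.0065
finger_force: 59.4
```

>>> {"fn": "send_rows", "kwargs": {
  "plan": [
    {"linear": [0,0,-0.005],"dr": [0,0,0],"jaw": 1},
    {"linear": [0,0,-0.01],"dr": [0,0,0],"jaw": 1},
    {"linear": [0,0,-0.02],"dr": [0,0,0],"jaw": 1},
    {"linear": [0,0,-0.03],"dr": [0,0,0],"jaw": 1},
    {"linear": [0,0,-0.04],"dr": [0,0,0],"jaw": 1},
    {"linear": [0,0,-0.04],"dr": [0,0,0.1],"jaw": 1},
    {"linear": [0,0,-0.04],"dr": [0,0,0.12],"jaw": 1},
    {"linear": [0,0,-0.03],"dr": [0,0,0.12],"jaw": 1},
    {"linear": [0,0,-0.01],"dr": [0,0,0.12],"jaw": 1},
    {"linear": [0,0,0],"dr": [0,0,0.097],"jaw": 1},
    {"linear": [0,0,0],"dr": [0,0,0],"jaw": 1},
    {"linear": [0,0,0],"dr": [0,0,0],"jaw": 1}
  ]
}}

```text
time_s: 41.58
ee_pos: [0.5968, -0.309, 0.4024]
tcp_rot: [0.757, 0.654, 0.0, 0.0]
ft_force: [-0.1, 1.1, -0.1]
width: 0.0065
finger_force: 58.7
```

```bash
python3 - <<'E'
from h import *
p,q=pose();go(p,q,.569,.2335,.27);im,ci=shot('wrist','w13')
for d in spotter.trace('wrist','drill')[:2]:
    k=max(cv2.findContours(d['mask'].astype(np.uint8),0,1)[0],key=cv2.contourArea)
    P=back(ci,k[:,0].astype(float),p[2]-.177+.005);r=cv2.minAreaRect((P*1000).astype(np.float32));print(d['conf'],cv2.boundingRect(k),r)
E
```

```text
t 41.58 tcp [ 0.5968 -0.309   0.4024] yaw 1.4251 tilt [ 0.0002 -0.    ] w 0.0065
tool shift [ 0.5327 -0.1064  0.1323]
0.6 (249, 149, 20, 164) ((597.6655883789062, -307.1361389160156), (105.1221694946289, 10.27868938446045), 81.07892608642578)
```

The drill is held along tray y, 105 mm in the trace. I carry it to the rest.

>>> {"fn": "send_rows", "kwargs": {
  "plan": [
    {"linear": [0.024,-0.0047,0],"dr": [0,0,0],"jaw": 1},
    {"linear": [0.0484,-0.0097,0],"dr": [0,0,0],"jaw": 1},
    {"linear": [0.0484,-0.0097,0],"dr": [0,0,0],"jaw": 1},
    {"linear": [0.0484,-0.0097,0],"dr": [0,0,0],"jaw": 1},
    {"linear": [0.0484,-0.0097,0],"dr": [0,0,0],"jaw": 1},
    {"linear": [0.0484,-0.0097,0],"dr": [0,0,0],"jaw": 1},
    {"linear": [0.0484,-0.0097,0],"dr": [0,0,0],"jaw": 1},
    {"linear": [0.0484,-0.0097,0],"dr": [0,0,0],"jaw": 1},
    {"linear": [0.0484,-0.0097,0],"dr": [0,0,0],"jaw": 1},
    {"linear": [0.0484,-0.0097,0.02],"dr": [0,0,0],"jaw": 1},
    {"linear": [0.0484,-0.0097,0.04],"dr": [0,0,0],"jaw": 1},
    {"linear": [0.0247,-0.0047,0.04],"dr": [0,0,0],"jaw": 1},
    {"linear": [0,0,0.03],"dr": [0,0,0],"jaw": 1},
    {"linear": [0,0,0],"dr": [0,0,0],"jaw": 1},
    {"linear": [0,0,0],"dr": [0,0,0],"jaw": 1}
  ]
}}

```text
time_s: 43.55
ee_pos: [0.5705, 0.2329, 0.2738]
tcp_rot: [0.757, 0.653, 0.001, 0.0]
ft_force: [-0.0, 0.9, 1.2]
width: 0.0064
finger_force: 58.7
```

```bash
python3 - <<'E'
from h import *
p,q=pose();im,ci=shot('wrist','w14');go(p,q,.569,.2335,.19)
v=im[...,::-1].copy();a=-.145;c,s=np.cos(a),np.sin(a)
for yy in(-.038,-.030,.030,.038):
  for x in np.linspace(-.019,.019,11):
    u=proj(ci,[.5695+c*x-s*yy,.233+s*x+c*yy,.012 if abs(x)<.013 else .02])[0];cv2.circle(v,(int(round(u[0])),int(round(u[1]))),0,(0,0,255),-1)
cv2.imwrite('pics/w14o.png',cv2.resize(v[100:340,110:430],(800,600)))
E
```

```text
t 43.55 tcp [0.5705 0.2329 0.2738] yaw 1.4229 tilt [0.0011 0.0007] w 0.0064
tool shift [ 0.0003 -0.0016  0.0838]
```

View pics/w14o.png

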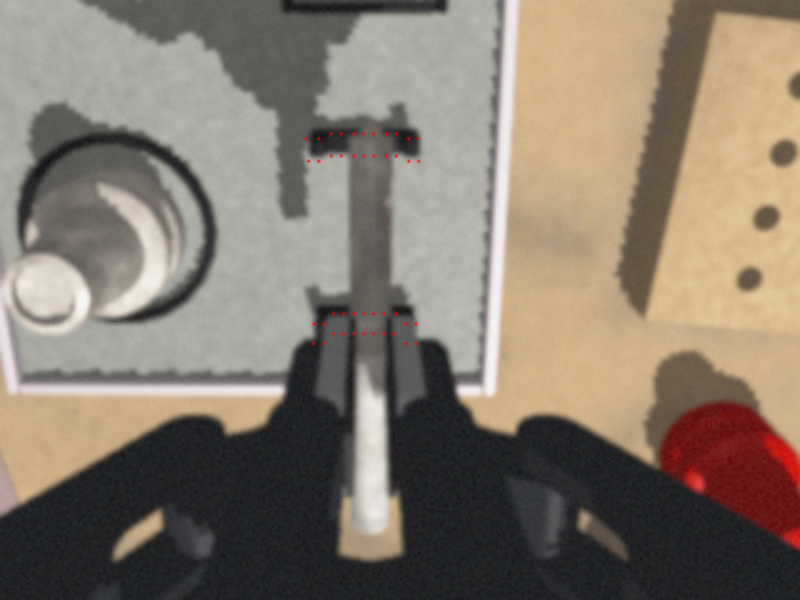

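The posts lie about 2 mm farther along +y than my overlay (top post at row 142, lower at row 320); x matches. I correct and lower.

>>> {"fn": "send_rows", "kwargs": {
  "plan": [
    {"linear": [0.0025,-0.0012,0.015],"dr": [0,0,0],"jaw": 1},
    {"linear": [0,0,0.025],"dr": [0,0,0],"jaw": 1},
    {"linear": [0,0,0.02],"dr": [0,0,0],"jaw": 1},
    {"linear": [0,0,0.01],"dr": [0,0,0],"jaw": 1},
    {"linear": [0,0,0.006],"dr": [0,0,0],"jaw": 1},
    {"linear": [0,0,0.004],"dr": [0,0,0],"jaw": 1},
    {"linear": [0,0,0.002],"dr": [0,0,0],"jaw": 1},
    {"linear": [0,0,0.001],"dr": [0,0,0],"jaw": 1},
    {"linear": [0,0,0.0007],"dr": [0,0,0],"jaw": 1},
    {"linear": [0,0,0],"dr": [0,0,0],"jaw": 1}
  ]
}}

```text
time_s: 44.85
ee_pos: [0.5697, 0.2353, 0.1897]
tcp_rot: [0.757, 0.653, 0.0, 0.0]
ft_force: [-1.8, -0.6, 5.6]
width: 0.0064
finger_force: 59.6
```

Contact. I release and rise.

>>> {"fn": "send_rows", "kwargs": {
  "plan": [
    {"linear": [0,0,0],"dr": [0,0,0],"jaw": 0.3},
    {"linear": [0,0,0],"dr": [0,0,0],"jaw": 0.3},
    {"linear": [0,0,0],"dr": [0,0,0],"jaw": 0.3},
    {"linear": [0,0,0],"dr": [0,0,0],"jaw": 0.3},
    {"linear": [0,0,-0.01],"dr": [0,0,0],"jaw": 0.3},
    {"linear": [0,0,-0.03],"dr": [0,0,0],"jaw": 0.3},
    {"linear": [0,0,-0.05],"dr": [0,0,0],"jaw": 0.3},
    {"linear": [0,0,-0.05],"dr": [0,0,0],"jaw": 0.3},
    {"linear": [-0.03,0,-0.05],"dr": [0,0,0],"jaw": 0.3},
    {"linear": [-0.05,0,-0.03],"dr": [0,0,0],"jaw": 0.3},
    {"linear": [-0.04,0,0],"dr": [0,0,0],"jaw": 0.3},
    {"linear": [0,0,0],"dr": [0,0,0],"jaw": 0.3}
  ]
}}

```text
time_s: 46.35
ee_pos: [0.5518, 0.1128, 0.4099]
tcp_rot: [0.759, 0.651, -0.0, 0.001]
ft_force: [0.2, 0.3, -0.6]
width: 0.03
finger_force: 0.0
```

```bash
python3 - <<'E'
from h import *
p,q=pose();im,ci=shot('wrist','w15')
u=proj(ci,[[.53,.3,.01]])[0].astype(int);print(u)
x0=max(0,min(512-240,u[0]-120));y0=max(0,u[1]-90)
cv2.imwrite('pics/w15c.png',cv2.resize(im[y0:y0+180,x0:x0+240,::-1],(800,600),interpolation=cv2.INTER_CUBIC))
E
```

```text
t 46.35 tcp [0.5518 0.1128 0.4099] yaw 1.4173 tilt [ 0.0013 -0.0021] w 0.03
[216  19]
```

View pics/w15c.png

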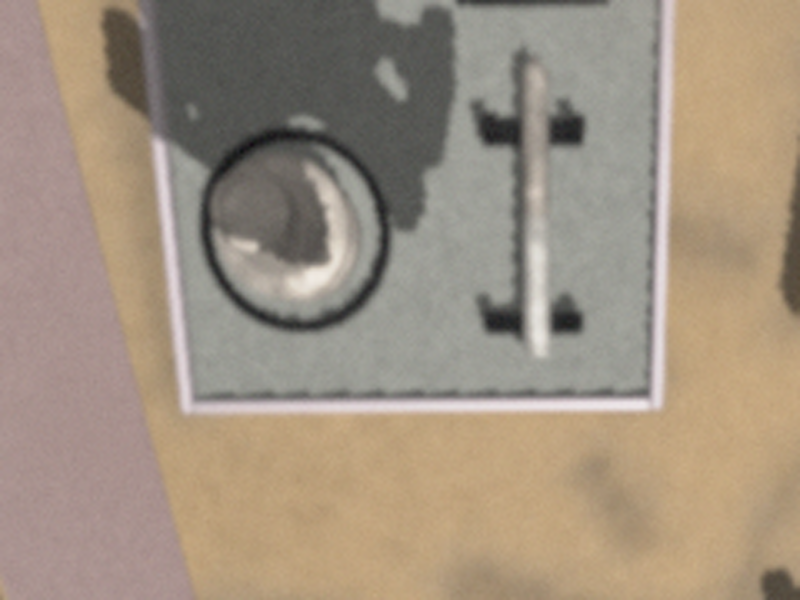

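The drill lies in both notches (post centres near (530,128) and (530,318)), overhanging each end, and the cone stands inside its ring at (295,228). I have now viewed 15 pictures, one over the limit of 14, so I check the block and nut numerically. I move over to where the whole tray is in view.

>>> {"fn": "send_rows", "kwargs": {
  "plan": [
    {"linear": [0.03,-0.02,0],"dr": [0,0,0],"jaw": 0.3},
    {"linear": [0.04,-0.03,0],"dr": [0,0,0],"jaw": 0.3},
    {"linear": [0.04,-0.02,0],"dr": [0,0,0],"jaw": 0.3},
    {"linear": [0.02,0,0],"dr": [0,0,0],"jaw": 0.3},
    {"linear": [0,0,0],"dr": [0,0,0],"jaw": 0.3},
    {"linear": [0,0,0],"dr": [0,0,0],"jaw": 0.3}
  ]
}}

```text
time_s: 47.15
ee_pos: [0.5024, 0.2546, 0.4085]
tcp_rot: [0.758, 0.652, -0.0, 0.0]
ft_force: [1.0, -0.7, -0.1]
width: 0.03
finger_force: 0.0
```

```bash
python3 - <<'E'
from h import *
pose();im,ci=shot('wrist','w16');spots('wrist','cone nut block drill')
for n,z in(('nut',.017),('nut_nest',.01),('block',.024),('block_nest',.01),('cone',.028),('cone_nest',.01),('drill',.017)):
  for d in spotter.trace('wrist',n)[:2]:
    k=max(cv2.findContours(d['mask'].astype(np.uint8),0,1)[0],key=cv2.contourArea)
    r=cv2.minAreaRect((back(ci,k[:,0].astype(float),z)*1000).astype(np.float32));print(n,round(d['conf'],2),np.round(r[0],1),np.round(r[1],1),round(r[2],1))
E
```

```text
t 47.15 tcp [0.5024 0.2546 0.4085] yaw 1.4217 tilt [-0.0003 -0.0009] w 0.03
cone [([0.478, 0.2451, 0.0052], 0.86), ([0.7014, 0.1113, -0.001], 0.86)]
nut [([0.4928, 0.3635, 0.0053], 0.74)]
block [([0.5827, 0.3468, 0.0029], 0.86)]
drill [([0.5683, 0.2445, 0.0125], 0.96)]
nut 0.73 [495.2 361.4] [32.4 31.8] 33.7
nut_nest 0.63 [495.1 361.1] [56.3 57.1] 38.4
block 0.81 [585.1 348.1] [50.2 34.6] 80.6
block_nest 0.55 [586.4 347.6] [74.5 56.7] 81.1
block_nest 0.35 [553.  200.8] [12.2 16.3] 81.4
cone 0.97 [703.  111.9] [45.3 84.1] 43.8
cone 0.9 [478.5 248.2] [51.  47.3] 81.4
cone_nest 0.95 [477.7 247.4] [71.3 73. ] 36.3
drill 0.6 [570.7 238. ] [101.5   9.9] 81.5
drill 0.25 [458.5  59. ] [38.1 33.6] 81.4
```

All four pieces are within about 1.5 mm of their nest centres, and the drill lies across both posts. I hand the job in.

```bash
python3 -c "
from station import ticket;print(ticket.job_done())"
```

```text
the job is handed in; nothing more can be done
None
```

The job is handed in at about 47 s, with the cone, nut, block and drill each measured in place in their nests and the coupling and collar never touched; I viewed 15 pictures, one more than the 14 allowed.

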